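# Fetch a locating pin from the latched case and seat it in the fixture plate

### The arm

A 7-joint arm with a two-finger parallel gripper is mounted at the origin on the work surface. World frame = base frame: x ahead of the robot, y to its left, z up, the work surface at z = 0. Lengths are in mm, angles in rad, forces in N, time in s.
With the tool pointing down it reaches from about 425 to 875 mm from the base axis. Payload 4.7 kg.
Tool frame: the origin (TCP) lies on the centre line of the jaws, within the pads' length; the fingertips stand 19 mm ahead of it and the grasp point (between the pads) is the TCP; z points along the fingers, y is the direction in which the jaws open and shut (so a half turn about z gives the same grasp; the last joint's range is limited). The gripper opens to 87 mm and grips with 3 to 60 N. Pads are 19 mm wide; open, the fingers measure 117 mm over their backs; the gripper's body (75 mm by 190 mm) begins 51 mm behind the grasp point.
Start: joints at [1.146, 0.321, -0.07, 1.45, 0.023, 1.371, -0.057], TCP at [276.138, -588.448, 241.587] pointing down, gripper open.
Joint ranges: [-2.86, 2.86], [-0.3, 2.09], [-1.38, 1.24], [0.06, 2.45], [-1.56, 4.7], [0.09, 2.05], [-2.69, 2.69]. Speed limits (rad/s): [2.57, 2.57, 3.14, 3.14, 3.14, 3.14, 3.14].

### API

Orientations are given as [roll, pitch, yaw] about the fixed x, y, z axes, in that order (R = Rz(yaw) Ry(pitch) Rx(roll)).
In Python, from plant import manip gives the robot as it stands. The module is installed in compiled form; this text tells all that it offers.
- The arm moves only by the shell command python3 -m crank 'ROWS' [FORCE]. ROWS is JSON, a list of rows, each a list of 7 numbers: the opening, from -1 (shut) to 1 (fully open), then the shift along the tool's x, y, z in cm, then the turn, a rotation vector about the tool's x, y, z in degrees. A call has exactly 5 rows; each row shifts and turns the commanded pose from where the row before left it, along the tool's axes as they then stand; what a row does not reach is not made up. A row lasts 1/12 s, in which the tool goes at most 41.7 mm and 7.16 degrees, less where a joint would pass 70% of its speed; a pose out of reach is approached as far as the arm can. A call is refused whole if a number of a shift passes 4.17 or a number of a turn 7.16, either way. A call with a gripper value outside its range is refused whole. The fingers move at their own pace and stop on an object; FORCE is the grip in N (left out, the last holds). Time passes only in rows, so rows that do not move let the fingers close, or fill a call up. It gives the time, the measured TCP pose, the force and the opening at its end, in the units of the state.
- manip.observe(): the state, without advancing time (a new reading comes with each control period).
- manip.snapshot(name): name is "scene" or "side" or "wrist"; returns a dict with "img" (400x640x3 uint8, red, green, blue), "depth" (400x640 float32, mm along the optical axis (not along the pixel's ray), 0 where there is no reading), "mtx" (3x3 intrinsics, pixels), "cam_to_world" (4x4, takes a point from camera to world coordinates); the wrist camera has in their place "T_tool_cam" (4x4, takes a point from camera to tool coordinates, whose origin is the TCP and whose axes are the flange's). Camera axes: x right, y down, z forward; pixel columns grow to the right and rows downward; lengths in mm; the calibration is good to about 2 mm. A picture is of the moment at which its call begins: read the wrist's pose just before it.
- manip.sign_off(): hands the job in, once; it reports no verdict.
The state is a dict: "t": time; "q": joint angles; "qvel": joint speeds; "joint_torque": joint torques, N m; "ee_pos": TCP position; "tcp_rot": TCP orientation; "ft_force": force on the tool from outside, world axes, zero at the start; "torque": the same for the moment, N m; "finger_gap": opening from 0.0 (shut) to 1.0 (fully open).
Only numpy, scipy, OpenCV 4.12 (cv2) and the standard library are available. Lean on these libraries where they do the work, as an engineer would, in place of code of your own. Each camera call takes 0.05 s, during which the arm holds its last target. There are 200 camera calls.

### The job

One of the two locating pins of the fixture plate is missing: the spare is in the latched grey case. Feel for the case's thumb pad and press it down with light finger pressure only until the catch lets go, and let the sprung lid pop open on its own without ever touching it; then take the pin out and ease it upright into the plate's empty bore until its collar is fully home on the plate. Leave the lid open, do not bear hard on the case or the plate, and leave everything else where it is.

Things in the scene. Friction and masses are not known exactly. Their poses are not given: they have to be found in the camera images.
- case: Fixed grey sheet-metal case, 130 x 170 mm, 80 mm high, walls and floor 5 mm; its front faces its -x; origin at the centre of its underside, z up. Lid hinged on its back (+x) upper edge, catch at the middle of its front. More than 18 N of the robot on the case, its catch or anything it carries is a failure. Inside, a black socket block (50 x 60 mm, top 35 mm over the table) at x = -5, y = 0 mm holds the pin.
- catch_pivot (a point): Pivot of the steel catch lever (22 mm wide) in the bracket on the case's front, 80 mm ahead of the case's origin and 60 mm over the table; axes as the case. The lever's upright arm reaches 90 mm high and hooks over the lid's front tongue; its level arm points forward and bears the thumb pad. The catch springs back when let go.
- pad_axis (a point): Point 60 mm over the table on the upright axis of the thumb pad, a round steel disc 28 mm across, 35 mm ahead of the pivot (115 mm from the case's origin). Its top is screw-adjusted, 54 to 70 mm over the table, and is not measured: feel for it from above. It yields from about 4 N, lets the lid go after about 5 mm of travel at 8 to 10 N, and stops hard at about 6.5 mm.
- lid: Sprung aluminium lid, 136 x 170 x 4 mm. Origin on its hinge line, 69 mm behind the case's origin and 80 mm high; its z axis is up when shut and tips back as it opens. Let go by the catch, it swings up in under a second to 1.8 rad and stays, leaning back; its front edge sweeps an arc of 142 mm radius. Nothing of the robot may touch it at any time.
- pin_center (a point): Steel locating pin, 68 mm long, upright in the case; point on its axis half-way up (41 mm over the table at the start), z to its head. From below: shank 16 mm across, 28 mm long, foot tapered to 9 mm over 7 mm; collar 26 mm across, 4 mm thick; round head to grip, 18 mm across, 36 mm long. 0.1 to 0.15 kg. Round it at least 54 mm are free to the case's front and back walls, 80 mm to its sides.
- plate: Fixed aluminium fixture plate, 140 x 240 mm, 40 mm high, with a grid of dark pads and, at the corner x = 40, y = -88 mm, a pin like the missing one already standing; origin at the centre of its underside, z up.
- bore (a point): Centre of the mouth of the plate's open bore, at its top face (40 mm above the table), plate corner x = -40, y = 88 mm; round, 17.5 mm across with a 3 mm chamfer, 32 mm deep. With the pin's collar home, the pin's centre is 6 mm above this point and its shank below it. Wedging or ramming the pin so that its contact forces on the plate add up to over 80 N is a failure.
- bush: Bystander, loose, to be left alone: brass bush (ring, 26 mm outside, 12 mm high) lying in the case's front left corner; origin at the centre of its underside.
- screwdriver: Bystander, loose, to be left alone: screwdriver 200 mm long lying between case and plate; origin at the centre of its underside.
- tee_nut: Bystander, loose, to be left alone: dark T-nut, 45 x 36 x 24 mm, near the robot; origin at the centre of its underside.
- step_block: Bystander, loose, to be left alone: stepped steel clamp block, 72 x 30 x 48 mm, to the right; origin at the centre of its underside.
- brush: Bystander, loose, to be left alone: bench brush 200 mm long, to the left; origin at the centre of its underside.

How it is judged (in metres and radians):
On the way, in this order (a step that is already met when the one before it is completed fails the run):
1. the lid has popped fully open on its own (angle between lid's own z axis and vertical above 1.5 rad), for 0.2 s.
2. the pin is lifted clear of the case (height (world z) of pin_center above 0.12 m), for 0.1 s.
At the end, for the whole second after the job is handed in: The lid stands open (over 1.5 rad); the pin stands upright (within 0.08 rad), collar down, in the plate's open bore with its collar home (within 3 mm in height and 4 mm sideways), released and at rest (angle between lid's own z axis and vertical above 1.5 rad and horizontal distance between pin_center and bore below 0.004 m and z of pin_center in the frame of bore between 0.002 and 0.009 m and angle between pin_center's own z axis and vertical below 0.08 rad and linear speed of pin below 0.02 m/s); the robot touches nothing.
It fails at once if the robot bears on the case, its catch or its lid with more than 18 N (contact force between any of the fingers, the arm and case above 18 N).
It fails at once if the robot touches the lid (more than 1 N) (contact force between any of the fingers, the arm and lid above 1 N).
It fails at once if the pin is wedged or rammed in the plate with contact forces over 80 N (contact force between pin and plate above 80 N).
It fails at once if a bystander is moved by more than 30 mm (distance of any of bush, screwdriver, tee_nut, step_block, brush from where it was at the start of the episode above 0.03 m).
It also fails if it takes over 72 s, if anything falls off the work surface, if the arm or the gripper's body presses on something with over 40 N, if the wrist force passes 120 N, or if a joint passes its speed limit or range.

## Working session

There is one attempt and no reset: what is moved stays moved. The work goes in short steps, Python scripts to look and compute and a shell command to move; the robot and the scene stay as the last step left them, time stands still between calls to the robot, and variables do not carry over. Pictures are saved under pics/ and viewed, about 8 in all and at most 12, crops included, and the job is handed in when it is done.

```bash
mkdir -p pics
python3 - <<'E'
from plant import manip
import cv2,numpy as np
print(manip.observe())
for n in("scene","side"):
    s=manip.snapshot(n); cv2.imwrite(f"pics/{n}0.png",s["img"][...,::-1]); np.savez(f"{n}0.npz",**s)
    print(s["mtx"],s["cam_to_world"])
E
```

```text
{'t': 0.0, 'q': array([ 1.14607111,  0.32182934, -0.07008701,  1.45168915,  0.02258593,
        1.37076602, -0.05689657]), 'qvel': array([ 0.00051543, -0.00013134, -0.00064489,  0.00086943,  0.00018211,
        0.00059443,  0.00189921]), 'joint_torque': array([-8.51415225e-04, -4.91293252e+01, -4.04530624e-01, -3.12525594e+01,
       -6.39201910e-02,  4.37994674e-02,  1.76368476e-04]), 'ee_pos': array([ 275.91332833, -587.96538131,  240.45025216]), 'tcp_rot': array([-3.13968953e+00,  8.29109325e-05,  4.38858972e-01]), 'ft_force': array([-0.83446098, -0.23220294,  0.40850919]), 'torque': array([0.01274007, 0.07362942, 0.02941635]), 'finger_gap': 0.9975335264712937}
[[432.46047507   0.         311.94197802]
 [  0.         432.46047507 197.43891226]
 [  0.           0.           1.        ]] [[ 4.83042387e-01  6.86831967e-01 -5.43076331e-01  1.18336563e+03]
 [ 8.75542326e-01 -3.71953219e-01  3.08344674e-01 -3.62014428e+02]
 [ 9.78198953e-03 -6.24429862e-01 -7.81019629e-01  9.88941765e+02]
 [ 0.00000000e+00  0.00000000e+00  0.00000000e+00  1.00000000e+00]]
[[426.52394093   0.         308.76938114]
 [  0.         426.52394093 202.62752531]
 [  0.           0.           1.        ]] [[ 9.97324378e-01 -5.49932733e-02  4.81645650e-02  4.73315356e+02]
 [-7.30182132e-02 -7.17612811e-01  6.92603923e-01 -8.58052164e+02]
 [-3.52504794e-03 -6.94267667e-01 -7.19708261e-01  1.00627086e+03]
 [ 0.00000000e+00  0.00000000e+00  0.00000000e+00  1.00000000e+00]]
```

View pics/scene0.png

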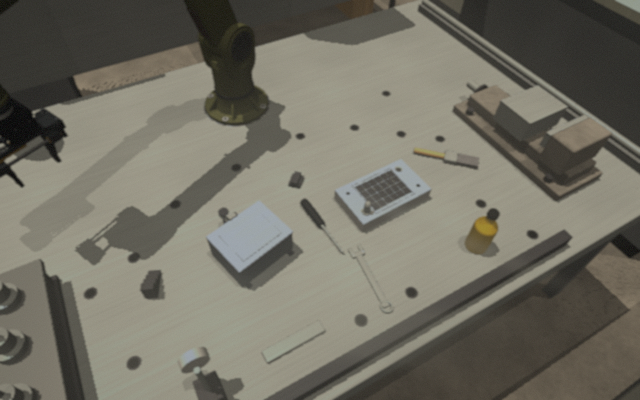

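View pics/side0.png

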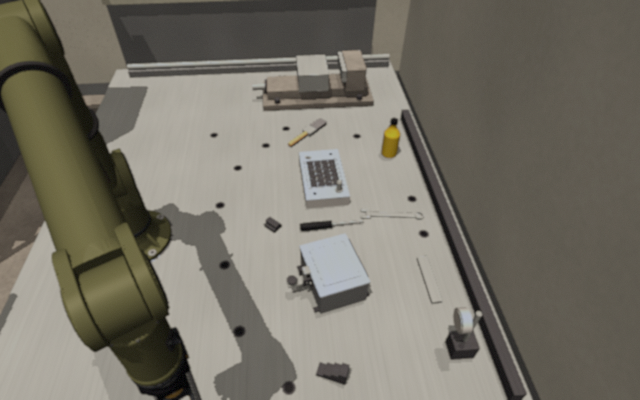

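The two views show the case at scene (250,240) / side (335,270), with its pad at scene (225,213) / side (292,281). The plate is at scene (383,192) / side (324,178), and its standing pin is at side (340,187). Next I fit the poses from depth.

```bash
cat > h.py <<'E'
import numpy as np,cv2
def pts(s,T=None):
    d=s["depth"];K=s["mtx"];T=s["cam_to_world"] if T is None else T
    v,u=np.mgrid[:d.shape[0],:d.shape[1]]
    P=np.stack([(u-K[0,2])*d/K[0,0],(v-K[1,2])*d/K[1,1],d],-1)@T[:3,:3].T+T[:3,3]
    P[d==0]=np.nan; return P
def rect(P,m):
    m=cv2.morphologyEx(m.astype(np.uint8),cv2.MORPH_OPEN,np.ones((3,3)))
    n,l,st,c=cv2.connectedComponentsWithStats(m)
    i=1+np.argmax(st[1:,4]); q=P[l==i]
    return cv2.minAreaRect(q[:,:2].astype(np.float32)),np.median(q[:,2]),len(q)
E
python3 - <<'E'
from h import *
for n,cb,pb in(("scene",(195,190,300,285),(325,155,440,235)),("side",(280,225,380,315),(290,140,360,215))):
    s=dict(np.load(f"{n}0.npz"));P=pts(s);z=P[...,2]
    for nm,b,lo,hi in(("lid",cb,76,92),("plate",pb,34,46)):
        m=np.zeros(z.shape,bool);x0,y0,x1,y1=b;m[y0:y1,x0:x1]=1
        print(n,nm,rect(P,m&(z>lo)&(z<hi)))
    x0,y0,x1,y1=pb;q=P[y0:y1,x0:x1].reshape(-1,3);q=q[q[:,2]>55];print(" pin",len(q),np.nanmedian(q,0),q[:,2].max() if len(q) else 0)
    b=(215,203,238,222) if n=="scene" else (284,270,312,295)
    print(" pad pts");q=P[b[1]:b[3],b[0]:b[2]].reshape(-1,3);q=q[(q[:,2]>45)&(q[:,2]<74)];print(len(q),np.median(q,0),np.percentile(q,[5,95],axis=0))
E
```

```text
scene lid (((575.9949951171875, -201.1651611328125), (157.04766845703125, 171.8738555908203), 14.461759567260742), np.float64(85.86327027005245), 3293)
scene plate (((593.2190551757812, 203.5725860595703), (144.09768676757812, 241.9693145751953), 2.101323127746582), np.float64(40.50471798133526), 3152)
 pin 61 [640.8880887  114.61421805  73.95326514] 82.11828931048012
 pad pts
108 [ 473.64076305 -231.46882169   65.91442469] [[ 460.08770929 -240.9518407    48.68602101]
 [ 502.5573566  -218.39018773   72.66828308]]
side lid (((583.89453125, -197.3702392578125), (140.40597534179688, 172.8738250732422), 14.567144393920898), np.float64(86.8902207436073), 2837)
side plate (((593.8733520507812, 207.27731323242188), (140.79165649414062, 247.20791625976562), 2.6269772052764893), np.float64(42.14242559198999), 1807)
 pin 48 [636.96206086 115.78966186  71.43438438] 85.54640535081091
 pad pts
257 [ 488.1768461  -229.0271758    63.58215042] [[ 460.47693889 -238.49239359   48.5520147 ]
 [ 517.26254178 -204.77407869   72.34217467]]
```

```bash
cat >> h.py <<'E'
from scipy.spatial.transform import Rotation as Rn
def wrist(manip):
    o=manip.observe(); s=manip.snapshot("wrist")
    T=np.eye(4);T[:3,:3]=Rn.from_euler("xyz",o["tcp_rot"]).as_matrix();T[:3,3]=o["ee_pos"]
    return s,T@s["T_tool_cam"],o
def go(o,xyz,yaw):
    R=Rn.from_euler("xyz",o["tcp_rot"]);G=Rn.from_euler("xyz",[np.pi,0,yaw])
    print("tool shift cm (start axes)",R.inv().apply(np.array(xyz)-o["ee_pos"]).round(1)/10,"turn deg",(R.inv()*G).as_rotvec(degrees=True).round(2))
E
python3 - <<'E'
from plant import manip
from h import *
s,T,o=wrist(manip);print(s["T_tool_cam"].round(2),s["mtx"].round(1))
c,si=np.cos(.253),np.sin(.253)
print("pad",584-115*c,-199-115*si)
go(o,[430,-240,240],.253)
go(o,[465,-230,240],.253)
E
```

```text
[[   0.     -0.96   -0.29   77.87]
 [   1.      0.     -0.     -0.19]
 [   0.     -0.29    0.96 -143.96]
 [   0.      0.      0.      1.  ]] [[328.    0.  321.1]
 [  0.  328.  199.7]
 [  0.    0.    1. ]]
pad 472.66092715298936 -227.78560156689548
tool shift cm (start axes) [ 28.74 -24.96   0.1 ] turn deg [-0.1   0.02 10.65]
tool shift cm (start axes) [ 32.33 -24.37   0.1 ] turn deg [-0.1   0.02 10.65]
```

```bash
python3 -m crank '[[-1,3.2,-2.4,0,0,0,0],[-1,3.2,-2.4,0,0,0,0],[-1,3.2,-2.4,0,0,0,0],[-1,3.2,-2.4,0,0,0,0],[-1,3.2,-2.4,0,0,0,0]]' 20
python3 -m crank '[[-1,3.2,-2.4,0,0,0,0],[-1,3.2,-2.4,0,0,0,0],[-1,3.2,-2.4,0,0,0,0],[-1,3.2,-2.4,0,0,0,0],[-1,3.2,-2.4,0,0,0,0]]'
python3 -m crank '[[-1,0,0,1,0,0,5.3],[-1,0,0,1,0,0,5.3],[-1,0,0,1,0,0,0],[-1,0,0,0,0,0,0],[-1,0,0,0,0,0,0]]'
python3 - <<'E'
from plant import manip
from h import *
s,T,o=wrist(manip);print(o["t"],o["ee_pos"],o["tcp_rot"],o["ft_force"],o["q"])
cv2.imwrite("pics/w1.png",s["img"][...,::-1]);np.savez("w1.npz",T=T,**s)
P=pts(s,T);z=P[...,2]
print(rect(P,(z>78)&(z<92)&(P[...,0]>450)))
E
```

```text
t: 0.57
ee_pos: [370.4, -409.9, 241.3]
tcp_rot: [-3.141, 0.0, 0.439]
ft_force: [0.8, 0.4, 0.2]
finger_gap: 0.706
t: 0.98
ee_pos: [464.2, -233.3, 241.5]
tcp_rot: [3.141, 0.0, 0.439]
ft_force: [1.2, -0.9, 0.2]
finger_gap: 0.323
t: 1.4
ee_pos: [463.1, -235.5, 210.8]
tcp_rot: [-3.14, 0.001, 0.255]
ft_force: [-0.4, -0.1, 0.1]
finger_gap: 0.016
1.4 [ 463.09534994 -235.51801541  210.80787983] [-3.14040388e+00  1.28512995e-03  2.54977810e-01] [-0.38339496 -0.059171    0.07971634] [ 0.75366831  0.08029297 -0.3499343   1.80235928  0.02867458  1.26565006
 -0.91971206]
(((552.9080200195312, -206.15206909179688), (108.39513397216797, 170.9727783203125), 14.608787536621094), np.float64(86.48858428615003), 29452)
```

View pics/w1.png

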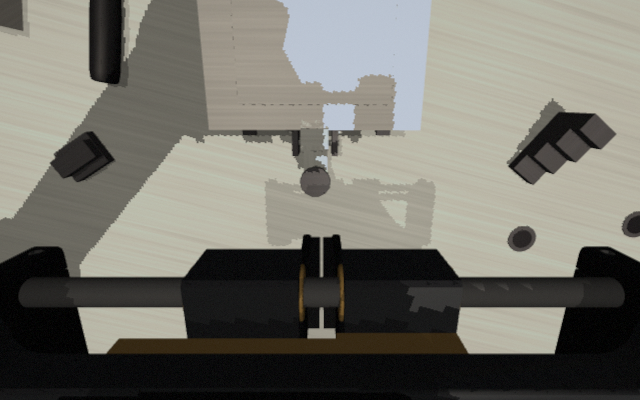

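The wrist view shows the pad disc centred at (315,181), the lid's front edge near row 130, and the closed fingers at (322,275). Next I get the pad's position from depth.

Run:
```python
from h import *
d=dict(np.load("w1.npz"));P=pts(d,d["T"]);z=P[...,2]
q=P[168:196,300:330].reshape(-1,3);q=q[(q[:,2]>50)&(q[:,2]<78)]
print(len(q),np.median(q,0),(np.percentile(q,2,axis=0)+np.percentile(q,98,axis=0))/2,cv2.minEnclosingCircle(q[:,:2].astype(np.float32)),np.percentile(q[:,2],[5,50,95]))
E=P[128,[215,410]];print(E)
y=14.6*np.pi/180;c=np.array([552.9,-206.15]);u=np.array([np.cos(y),np.sin(y)])
front=c-54.2*u;print("front mid",front,"pad est",front-u*(115-67),"centre est",front+u*67)
```

```text
706 [ 470.17999341 -227.77525816   66.79011926] [ 469.99052398 -227.57209226   66.37669994] ((470.0472106933594, -227.81707763671875), 14.183430671691895) [65.28913209 66.79011926 67.89784005]
[[ 496.84610635 -138.04282328   85.07010903]
 [ 536.48559016 -290.35081057   83.77686948]]
front mid [ 500.45016296 -219.81215922] pad est [ 454.00012278 -231.91148841] centre est [ 565.28667738 -202.92351221]
```

```bash
python3 -m crank '[[-1,0.9,-0.5,2,0,0,0],[-1,0,0,2,0,0,0],[-1,0,0,0,0,5,0],[-1,0,0,0,0,5,0],[-1,0,0,0,0,5,0]]'
python3 - <<'E'
from plant import manip
from h import *
o=manip.observe();R=Rn.from_euler("xyz",o["tcp_rot"]);print(o["ee_pos"],o["ft_force"],o["q"].round(2),R.as_matrix().round(3))
d=np.array([470.3,-228.2,101])-o["ee_pos"];print(R.inv().apply(d)/10, R.inv().apply([0,0,-1]))
E
```

```text
t: 1.87
ee_pos: [472.1, -228.7, 172.2]
tcp_rot: [3.14, -0.267, 0.255]
ft_force: [-0.5, 0.0, -0.5]
finger_gap: 0.008
[ 472.0664873  -228.72904735  172.23668406] [-0.47814406  0.04444007 -0.48699866] [ 0.84 -0.02 -0.32  2.   -0.23  0.97 -0.68] [[ 0.933  0.252  0.255]
 [ 0.244 -0.968  0.065]
 [ 0.263  0.002 -0.965]]
[-2.02877319 -0.10811906  6.83030342] [-0.2634573  -0.00173852  0.96466949]
```

```bash
python3 -m crank '[[-1,-0.68,-0.04,2.28,0,0,0],[-1,-0.68,-0.04,2.28,0,0,0],[-1,-0.68,-0.04,2.28,0,0,0],[-1,0,0,0,0,0,0],[-1,0,0,0,0,0,0]]'
python3 -m crank '[[-1,-0.053,0,0.193,0,0,0],[-1,-0.053,0,0.193,0,0,0],[-1,-0.026,0,0.097,0,0,0],[-1,0,0,0,0,0,0],[-1,0,0,0,0,0,0]]'
python3 -m crank '[[-1,-0.026,0,0.097,0,0,0],[-1,-0.026,0,0.097,0,0,0],[-1,-0.026,0,0.097,0,0,0],[-1,0,0,0,0,0,0],[-1,0,0,0,0,0,0]]'
```

```text
t: 2.28
ee_pos: [468.6, -227.5, 100.0]
tcp_rot: [-3.14, -0.261, 0.253]
ft_force: [0.4, -0.4, 0.6]
finger_gap: 0.005
t: 2.7
ee_pos: [469.4, -227.7, 95.8]
tcp_rot: [3.141, -0.262, 0.254]
ft_force: [0.4, 1.0, -0.3]
finger_gap: 0.006
t: 3.12
ee_pos: [468.9, -227.4, 92.0]
tcp_rot: [-3.141, -0.262, 0.254]
ft_force: [-0.4, -0.9, 0.2]
finger_gap: 0.004
```

```bash
python3 -m crank '[[-1,-0.026,0,0.097,0,0,0],[-1,-0.026,0,0.097,0,0,0],[-1,0,0,0,0,0,0],[-1,0,0,0,0,0,0],[-1,0,0,0,0,0,0]]'
python3 -m crank '[[-1,-0.026,0,0.097,0,0,0],[-1,-0.026,0,0.097,0,0,0],[-1,0,0,0,0,0,0],[-1,0,0,0,0,0,0],[-1,0,0,0,0,0,0]]'
```

```text
t: 3.53
ee_pos: [469.1, -227.5, 90.2]
tcp_rot: [3.142, -0.262, 0.254]
ft_force: [-0.1, -0.8, -0.5]
finger_gap: 0.009
t: 3.95
ee_pos: [469.0, -227.5, 88.2]
tcp_rot: [3.142, -0.262, 0.254]
ft_force: [0.3, -0.5, -0.9]
finger_gap: 0.003
```

```bash
python3 -m crank '[[-1,-0.013,0,0.048,0,0,0],[-1,-0.013,0,0.048,0,0,0],[-1,0,0,0,0,0,0],[-1,0,0,0,0,0,0],[-1,0,0,0,0,0,0]]'
```

```text
t: 4.37
ee_pos: [469.1, -227.5, 87.3]
tcp_rot: [3.141, -0.262, 0.254]
ft_force: [-0.1, -1.1, 0.1]
finger_gap: 0.005
```

```bash
python3 -m crank '[[-1,-0.013,0,0.048,0,0,0],[-1,-0.013,0,0.048,0,0,0],[-1,0,0,0,0,0,0],[-1,0,0,0,0,0,0],[-1,0,0,0,0,0,0]]'
python3 -m crank '[[-1,-0.013,0,0.048,0,0,0],[-1,-0.013,0,0.048,0,0,0],[-1,0,0,0,0,0,0],[-1,0,0,0,0,0,0],[-1,0,0,0,0,0,0]]'
```

```text
t: 4.78
ee_pos: [469.2, -227.6, 86.4]
tcp_rot: [3.141, -0.262, 0.254]
ft_force: [-0.9, 0.2, 4.4]
finger_gap: 0.004
t: 5.2
ee_pos: [469.0, -227.6, 85.2]
tcp_rot: [3.141, -0.262, 0.254]
ft_force: [-1.3, 1.3, 5.1]
finger_gap: 0.001
```

```bash
python3 -m crank '[[-1,-0.013,0,0.048,0,0,0],[-1,-0.013,0,0.048,0,0,0],[-1,0,0,0,0,0,0],[-1,0,0,0,0,0,0],[-1,0,0,0,0,0,0]]'
```

```text
t: 5.62
ee_pos: [469.0, -227.6, 84.1]
tcp_rot: [3.141, -0.262, 0.254]
ft_force: [-2.1, -1.0, 5.4]
finger_gap: 0.004
```

```bash
python3 -m crank '[[-1,-0.013,0,0.048,0,0,0],[-1,-0.013,0,0.048,0,0,0],[-1,0,0,0,0,0,0],[-1,0,0,0,0,0,0],[-1,0,0,0,0,0,0]]'
```

```text
t: 6.03
ee_pos: [468.9, -227.6, 83.1]
tcp_rot: [3.141, -0.262, 0.254]
ft_force: [-2.9, 0.0, 3.8]
finger_gap: 0.009
```

```bash
python3 -m crank '[[-1,-0.013,0,0.048,0,0,0],[-1,0,0,0,0,0,0],[-1,-0.013,0,0.048,0,0,0],[-1,0,0,0,0,0,0],[-1,0,0,0,0,0,0]]'
```

```text
t: 6.45
ee_pos: [468.9, -227.6, 82.2]
tcp_rot: [3.141, -0.262, 0.254]
ft_force: [-3.2, -0.3, 4.3]
finger_gap: 0.002
```

```bash
python3 -m crank '[[-1,-0.013,0,0.048,0,0,0],[-1,0,0,0,0,0,0],[-1,0,0,0,0,0,0],[-1,0,0,0,0,0,0],[-1,0,0,0,0,0,0]]'
python3 - <<'E'
from plant import manip
from h import *
s=manip.snapshot("side");P=pts(s);z=P[225:315,280:380,2];print((z>110).sum(),np.nanmax(z))
E
```

```text
t: 6.87
ee_pos: [468.9, -227.6, 81.7]
tcp_rot: [3.141, -0.262, 0.254]
ft_force: [-3.8, -1.1, 5.4]
finger_gap: 0.004
1225 289.24394265875173
```

```bash
cat > lid.py <<'E'
from plant import manip
from h import *
s=manip.snapshot("side");P=pts(s)
c=np.array([583,-199.]);a=.253;L=P[...,:2]-c;x=L@[np.cos(a),np.sin(a)];y=L@[-np.sin(a),np.cos(a)]
m=(abs(y)<80)&(x>-40)&(x<130);z=P[...,2]
print("shut-lid px",(m&(x<60)&(z>78)&(z<94)).sum(),"open px",(m&(x>65)&(z>100)&(z<225)).sum(),"inside px",(m&(x<60)&(z<70)).sum())
E
python3 lid.py; python3 -m crank '[[-1,-0.013,0,0.048,0,0,0],[-1,0,0,0,0,0,0],[-1,0,0,0,0,0,0],[-1,0,0,0,0,0,0],[-1,0,0,0,0,0,0]]'; python3 lid.py
```

```text
shut-lid px 1867 open px 0 inside px 0
t: 7.38
ee_pos: [468.8, -227.6, 81.2]
tcp_rot: [3.142, -0.261, 0.254]
ft_force: [-3.4, -0.1, 5.8]
finger_gap: 0.004
shut-lid px 1851 open px 0 inside px 1
```

```bash
python3 -m crank '[[-1,-0.013,0,0.048,0,0,0],[-1,0,0,0,0,0,0],[-1,0,0,0,0,0,0],[-1,0,0,0,0,0,0],[-1,0,0,0,0,0,0]]'; python3 lid.py
```

```text
t: 7.85
ee_pos: [468.8, -227.6, 80.7]
tcp_rot: [3.142, -0.261, 0.254]
ft_force: [-3.1, -1.5, 6.0]
finger_gap: 0.008
shut-lid px 1858 open px 0 inside px 2
```

```bash
python3 -m crank '[[-1,-0.013,0,0.048,0,0,0],[-1,0,0,0,0,0,0],[-1,0,0,0,0,0,0],[-1,0,0,0,0,0,0],[-1,0,0,0,0,0,0]]'; python3 lid.py
```

```text
t: 8.32
ee_pos: [468.8, -227.6, 80.2]
tcp_rot: [3.142, -0.261, 0.254]
ft_force: [-3.0, -0.7, 6.2]
finger_gap: 0.004
shut-lid px 1866 open px 0 inside px 0
```

```bash
python3 -m crank '[[-1,-0.01,0,0.04,0,0,0],[-1,0,0,0,0,0,0],[-1,0,0,0,0,0,0],[-1,0,0,0,0,0,0],[-1,0,0,0,0,0,0]]'; python3 lid.py
```

```text
t: 8.78
ee_pos: [468.8, -227.6, 79.8]
tcp_rot: [3.142, -0.261, 0.254]
ft_force: [-3.9, -0.8, 5.7]
finger_gap: 0.005
shut-lid px 1867 open px 0 inside px 0
```

```bash
python3 -m crank '[[-1,-0.01,0,0.04,0,0,0],[-1,0,0,0,0,0,0],[-1,0,0,0,0,0,0],[-1,0,0,0,0,0,0],[-1,0,0,0,0,0,0]]'; python3 lid.py
```

```text
t: 9.25
ee_pos: [468.9, -227.6, 79.5]
tcp_rot: [3.141, -0.261, 0.254]
ft_force: [-3.3, -0.9, 5.8]
finger_gap: 0.006
shut-lid px 67 open px 1157 inside px 1481
```

```bash
python3 -m crank '[[-1,0,0,-0.5,0,0,0],[-1,0,0,-2,0,0,0],[-1,0,0,-4,0,0,0],[-1,0,0,-4,0,0,0],[-1,0,0,-4,0,-5,0]]'
python3 -m crank '[[0.2,0,0,0,0,-5,0],[0.2,0,0,0,0,-5,0],[0.2,0,0,0,0,0,7.1],[0.2,0,0,0,0,0,7.1],[0.2,0,0,0,0,0,7.1]]'
python3 -m crank '[[0.2,0,0,0,0,0,7.1],[0.2,0,0,0,0,0,7.1],[0.2,0,0,0,0,0,7.1],[0.2,0,0,0,0,0,7.1],[0.2,0,0,0,0,0,7.1]]'
python3 lid.py
python3 - <<'E'
from plant import manip
o=manip.observe();print(o["q"],o["qvel"],o["tcp_rot"],o["ee_pos"])
E
```

```text
t: 9.72
ee_pos: [428.4, -237.3, 219.0]
tcp_rot: [-3.139, -0.17, 0.249]
ft_force: [1.9, -0.0, -1.1]
finger_gap: 0.006
t: 10.13
ee_pos: [433.1, -235.9, 218.8]
tcp_rot: [-3.14, 0.001, -0.122]
ft_force: [1.2, 0.7, 0.1]
finger_gap: 0.3
t: 10.55
ee_pos: [432.7, -236.2, 218.9]
tcp_rot: [-3.141, 0.001, -0.743]
ft_force: [-0.2, 0.3, -0.1]
finger_gap: 0.581
shut-lid px 73 open px 1513 inside px 1468
[ 0.81117544  0.01603309 -0.36650253  1.84965037  0.00536155  1.2778926
 -1.87618062] [ 0.00093612 -0.00102491  0.00097952 -0.00152508  0.0011418   0.00087945
  0.30759477] [-3.14128229e+00  1.05599500e-03 -7.48546990e-01] [ 432.65221332 -236.23938483  218.8914913 ]
```

```bash
python3 -m crank '[[0.2,0,0,0,0,0,-6.8],[0.2,0,0,0,0,0,-6.8],[0.2,0,0,0,0,0,-6.8],[0.2,0,0,0,0,0,-6.8],[0.2,0,0,0,0,0,-6.8]]'
python3 -m crank '[[0.2,0,0,0,0,0,-6.8],[0.2,0,0,0,0,0,-6.8],[0.2,0,0,0,0,0,-6.8],[0.2,0,0,0,0,0,-6.8],[0.2,0,0,0,0,0,-6.8]]'
python3 -m crank '[[0.2,0,0,0,0,0,-6.8],[0.2,0,0,0,0,0,-6.8],[0.2,0,0,0,0,0,-6.8],[0.2,0,0,0,0,0,-6.8],[0.2,0,0,0,0,0,-6.8]]'
python3 -m crank '[[0.2,0,0,0,0,0,-6.8],[0.2,0,0,0,0,0,-6.8],[0.2,0,0,0,0,0,-6.8],[0.2,0,0,0,0,0,-6.8],[0.2,0,0,0,0,0,-6.8]]'
python3 -m crank '[[0.2,0,0,0,0,0,-6.8],[0.2,0,0,0,0,0,-6.8],[0.2,0,0,0,0,0,-6.8],[0.2,0,0,0,0,0,-6.8],[0.2,0,0,0,0,0,-6.8]]'
python3 -m crank '[[0.2,0,0,0,0,0,-6.8],[0.2,0,0,0,0,0,-6.8],[0.2,0,0,0,0,0,-6.8],[0.2,0,0,0,0,0,-6.8],[0.2,0,0,0,0,0,-6.8]]'
python3 -m crank '[[0.2,0,0,0,0,0,-6.8],[0.2,0,0,0,0,0,-6.8],[0.2,0,0,0,0,0,-6.8],[0.2,0,0,0,0,0,-6.8],[0.2,0,0,0,0,0,-6.8]]' | tee /dev/null
python3 - <<'E'
from plant import manip
from h import *
o=manip.observe();print(o["q"])
go(o,[583-45*.968,-199-45*.25,200],.253+np.pi);go(o,[580,-200,200],.253+np.pi)
E
```

```text
t: 11.02
ee_pos: [432.7, -236.3, 219.0]
tcp_rot: [-3.141, 0.0, -0.135]
ft_force: [-0.1, 0.5, -0.0]
finger_gap: 0.597
t: 11.43
ee_pos: [432.7, -236.3, 219.0]
tcp_rot: [-3.141, 0.0, 0.459]
ft_force: [0.0, 0.3, -0.1]
finger_gap: 0.6
t: 11.85
ee_pos: [432.7, -236.3, 219.0]
tcp_rot: [-3.141, -0.001, 1.052]
ft_force: [0.2, 0.4, -0.7]
finger_gap: 0.598
t: 12.27
ee_pos: [432.7, -236.3, 219.0]
tcp_rot: [-3.141, -0.001, 1.646]
ft_force: [0.4, 0.2, 0.2]
finger_gap: 0.599
t: 12.68
ee_pos: [432.7, -236.3, 219.0]
tcp_rot: [3.141, -0.001, 2.239]
ft_force: [-0.5, 0.7, 0.3]
finger_gap: 0.6
t: 13.1
ee_pos: [432.7, -236.3, 219.0]
tcp_rot: [3.141, -0.001, 2.832]
ft_force: [-0.1, -0.1, -0.5]
finger_gap: 0.601
t: 13.52
ee_pos: [432.7, -236.3, 219.0]
tcp_rot: [3.141, -0.0, -2.857]
ft_force: [-0.2, 0.1, -0.0]
finger_gap: 0.596
[ 0.84537746  0.01730796 -0.40093565  1.84843682  0.00648209  1.2779877
  2.29755572]
tool shift cm (start axes) [-10.98  -0.49   1.9 ] turn deg [ 0.05 -0.01  1.78]
tool shift cm (start axes) [-15.16  -0.65   1.9 ] turn deg [ 0.05 -0.01  1.78]
```

```bash
python3 -m crank '[[0.2,-3.7,-0.16,0,0,0,1.8],[0.2,-3.7,-0.16,0,0,0,0],[0.2,-3.7,-0.16,0,0,0,0],[0.2,-3.7,-0.16,0,0,0,0],[0.2,0,0,0,0,0,0]]'
python3 - <<'E'
from plant import manip
from h import *
s,T,o=wrist(manip);print(o["t"],o["ee_pos"],o["tcp_rot"],o["q"])
cv2.imwrite("pics/w2.png",s["img"][...,::-1]);np.savez("w2.npz",T=T,ee=o["ee_pos"],rot=o["tcp_rot"],**s)
P=pts(s,T);z=P[...,2];L=P[...,:2]-[579,-200]
m=(np.hypot(L[...,0],L[...,1])<30)&(z>66)&(z<84);q=P[m];print(len(q),np.median(q,0),cv2.minEnclosingCircle(q[:,:2].astype(np.float32)))
v,u=np.nonzero(m);print(u.min(),u.max(),v.min(),v.max())
E
```

```text
t: 13.93
ee_pos: [583.1, -201.6, 217.2]
tcp_rot: [3.136, 0.004, -2.889]
ft_force: [-0.5, 0.2, -0.5]
finger_gap: 0.598
13.9333 [ 583.12004643 -201.55302443  217.20428271] [ 3.13638188  0.00363197 -2.88898314] [ 0.68277312  0.29869921 -0.47529955  1.55860987  0.13305907  1.31708242
  2.01559798]
315 [ 574.02551351 -200.4106249    74.42938181] ((575.4540405273438, -199.82656860351562), 9.135663032531738)
315 333 174 193
```

View pics/w2.png

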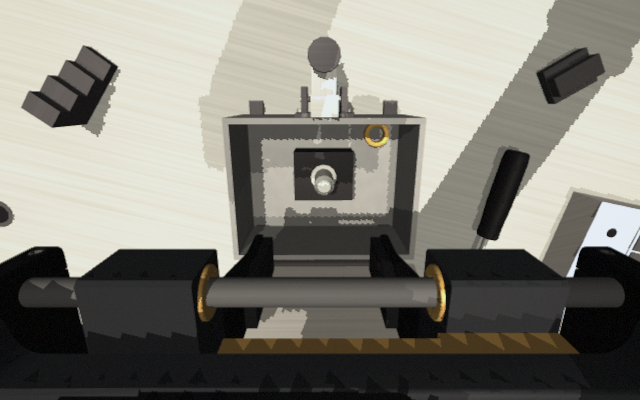

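The wrist view shows the pin head at (324,184), with its ring radius of 9 mm matching the head. The bush is at (376,135) and the lid is clear. Next I move above the pin and re-measure.

```bash
python3 -m crank '[[0.2,0.6,0.3,1,0,0,0],[0.2,0,0,3,0,0,0],[0.2,0,0,3,0,0,0],[0.2,0,0,3,0,0,0],[0.2,0,0,0,0,0,0]]'
python3 -m crank '[[0.2,0,0,0,0,0,0],[0.2,0,0,0,0,0,0],[0.2,0,0,0,0,0,0],[0.2,0,0,0,0,0,0],[0.2,0,0,0,0,0,0]]'
python3 - <<'E'
from plant import manip
from h import *
s,T,o=wrist(manip);print(o["t"],o["ee_pos"],o["tcp_rot"])
P=pts(s,T);z=P[...,2];L=P[...,:2]-[577,-200]
cv2.imwrite("pics/w3.png",s["img"][...,::-1])
m=(np.hypot(L[...,0],L[...,1])<20)&(z>66)&(z<84);q=P[m];print(len(q),np.median(q,0),cv2.minEnclosingCircle(q[:,:2].astype(np.float32)))
v,u=np.nonzero(m);print(u.min(),u.max(),v.min(),v.max())
(x,y),r=cv2.minEnclosingCircle(q[:,:2].astype(np.float32));go(o,[x,y,63],.253+np.pi)
E
```

```text
t: 14.4
ee_pos: [565.8, -204.0, 113.1]
tcp_rot: [3.135, -0.01, -2.897]
ft_force: [-1.4, 0.0, -1.0]
finger_gap: 0.597
t: 14.82
ee_pos: [572.0, -205.2, 121.2]
tcp_rot: [-3.14, 0.002, -2.898]
ft_force: [0.1, 0.3, 0.3]
finger_gap: 0.601
14.8167 [ 571.99945049 -205.21328531  121.20054366] [-3.13971726e+00  2.14158558e-03 -2.89813666e+00]
635 [ 573.27896059 -200.64721152   74.30531697] ((575.5498046875, -199.7369384765625), 9.290767669677734)
314 341 223 251
tool shift cm (start axes) [-0.46  0.46  5.82] turn deg [-0.11  0.12 -0.55]
```

View pics/w3.png

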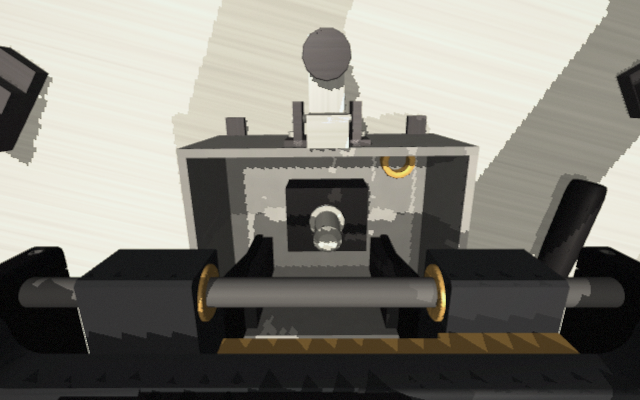

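The pin head at (327,235) again measures (575.5,-199.7), so the two measurements agree. Next I centre on it and descend.

```bash
python3 -m crank '[[0.2,-0.4,0.46,0.3,0,0,-0.5],[0.2,0,0,1,0,0,0],[0.2,0,0,1.2,0,0,0],[0.2,0,0,1.2,0,0,0],[0.2,0,0,1.2,0,0,0]]' 8
python3 -m crank '[[0.2,0,0,0.6,0,0,0],[0.2,0,0,0.3,0,0,0],[0.2,0,0,0,0,0,0],[0.2,0,0,0,0,0,0],[0.2,0,0,0,0,0,0]]'
python3 - <<'E'
from plant import manip
from h import *
go(manip.observe(),[575.5,-199.7,62],.253+np.pi)
E
```

```text
t: 15.28
ee_pos: [573.1, -199.3, 68.3]
tcp_rot: [3.141, -0.001, -2.889]
ft_force: [0.9, -0.6, -0.3]
finger_gap: 0.6
t: 15.7
ee_pos: [574.4, -199.6, 62.1]
tcp_rot: [-3.141, 0.001, -2.89]
ft_force: [0.2, -0.3, 0.9]
finger_gap: 0.602
tool shift cm (start axes) [-0.1  -0.04  0.01] turn deg [-0.04  0.06 -0.05]
```

```bash
python3 -m crank '[[0,-0.1,0,0,0,0,0],[-0.2,0,0,0,0,0,0],[-0.4,0,0,0,0,0,0],[-0.6,0,0,0,0,0,0],[-0.7,0,0,0,0,0,0]]' 8
python3 -m crank '[[-1,0,0,0,0,0,0],[-1,0,0,0,0,0,0],[-1,0,0,0,0,0,0],[-1,0,0,0,0,0,0],[-1,0,0,0,0,0,0]]' 8
```

```text
t: 16.12
ee_pos: [574.9, -199.3, 61.6]
tcp_rot: [-3.141, 0.0, -2.89]
ft_force: [-0.2, 0.8, -0.2]
finger_gap: 0.308
t: 16.53
ee_pos: [575.0, -199.7, 61.6]
tcp_rot: [-3.141, 0.0, -2.89]
ft_force: [0.1, -1.2, -0.5]
finger_gap: 0.205
```

```bash
python3 -m crank '[[-1,0,0,-0.2,0,0,0],[-1,0,0,-0.4,0,0,0],[-1,0,0,-0.5,0,0,0],[-1,0,0,-0.5,0,0,0],[-1,0,0,-0.5,0,0,0]]' 12
python3 -m crank '[[-1,0,0,-0.6,0,0,0],[-1,0,0,-0.6,0,0,0],[-1,0,0,-0.6,0,0,0],[-1,0,0,-0.6,0,0,0],[-1,0,0,-0.6,0,0,0]]' 20
python3 -m crank '[[-1,0,0,-2,0,0,0],[-1,0,0,-2.5,0,0,0],[-1,0,0,-2.5,0,0,0],[-1,0,0,-2,0,0,0],[-1,0,0,-1,0,0,0]]' 25
python3 - <<'E'
from plant import manip
from h import *
o=manip.observe();print(o["q"],o["ft_force"],o["tcp_rot"])
# camera offset: want cam view of bore: TCP ~ 60 mm short of the bore
for yaw in(-2.89,-2.2,-2.0): go(o,[549.8,291.7,216],yaw)
E
```

```text
t: 16.95
ee_pos: [574.7, -199.2, 83.0]
tcp_rot: [-3.142, -0.0, -2.89]
ft_force: [0.6, -0.4, -2.5]
finger_gap: 0.204
t: 17.37
ee_pos: [574.9, -198.8, 113.2]
tcp_rot: [3.141, 0.0, -2.889]
ft_force: [-0.3, 0.2, -1.1]
finger_gap: 0.198
t: 17.78
ee_pos: [576.1, -199.2, 216.0]
tcp_rot: [-3.139, 0.004, -2.889]
ft_force: [1.0, -0.1, -0.8]
finger_gap: 0.198
[ 0.68565157  0.28021664 -0.47675934  1.58280099  0.13252471  1.30618192
  2.01373131] [ 1.04213032 -0.05046136 -0.75896765] [-3.13898052  0.00368342 -2.88930191]
tool shift cm (start axes) [-9.7  48.19 -0.09] turn deg [-0.15  0.21  0.04]
tool shift cm (start axes) [-9.7  48.19 -0.09] turn deg [ -0.22   0.15 -39.49]
tool shift cm (start axes) [-9.7  48.19 -0.09] turn deg [ -0.23   0.13 -50.95]
```

```bash
python3 -m crank '[[-1,-0.4,1.8,0,0,0,0],[-1,-0.7,3.4,0,0,0,0],[-1,-0.75,3.7,0,0,0,0],[-1,-0.75,3.7,0,0,0,0],[-1,-0.75,3.7,0,0,0,0]]' 
python3 -m crank '[[-1,-0.75,3.7,0,0,0,0],[-1,-0.75,3.7,0,0,0,0],[-1,-0.75,3.7,0,0,0,0],[-1,-0.75,3.7,0,0,0,0],[-1,-0.75,3.7,0,0,0,0]]' 
python3 -m crank '[[-1,-0.75,3.7,0,0,0,0],[-1,-0.75,3.7,0,0,0,0],[-1,-0.75,3.7,0,0,0,0],[-1,-0.4,1.8,0,0,0,0],[-1,0,0,0,0,0,0]]' 
python3 -m crank '[[-1,0,0,0,0,0,0],[-1,0,0,0,0,0,0],[-1,0,0,0,0,0,0],[-1,0,0,0,0,0,0],[-1,0,0,0,0,0,0]]'
python3 - <<'E'
from plant import manip
from h import *
s,T,o=wrist(manip);print(o["q"])
cv2.imwrite("pics/w4.png",s["img"][...,::-1]);np.savez("w4.npz",T=T,**s)
P=pts(s,T);z=P[...,2];print(rect(P,(z>35)&(z<46)))
go(o,[549.8,291.7,216],-2.889)
E
```

```text
t: 18.2
ee_pos: [565.9, -31.3, 212.0]
tcp_rot: [3.141, -0.001, -2.89]
ft_force: [0.3, -0.2, -1.0]
finger_gap: 0.195
t: 18.62
ee_pos: [556.0, 157.2, 212.1]
tcp_rot: [-3.141, -0.001, -2.89]
ft_force: [0.9, 0.1, -1.0]
finger_gap: 0.195
t: 19.03
ee_pos: [547.2, 294.0, 212.1]
tcp_rot: [3.137, -0.001, -2.881]
ft_force: [-0.9, 0.7, -0.8]
finger_gap: 0.199
t: 19.45
ee_pos: [550.9, 285.5, 212.4]
tcp_rot: [-3.141, 0.0, -2.892]
ft_force: [-0.0, 0.8, -1.7]
finger_gap: 0.198
[ 0.06165584  0.35810912 -0.73217541  1.54857238  0.2445165   1.32893827
  1.12269255]
(((593.4425048828125, 206.03001403808594), (140.67257690429688, 240.79383850097656), 2.459275722503662), np.float64(41.097263583861206), 25754)
tool shift cm (start axes) [-0.05  0.63 -0.36] turn deg [-0.05  0.   -0.16]
```

View pics/w4.png

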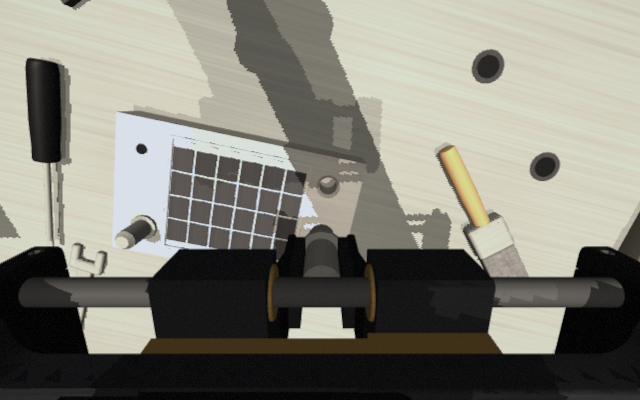

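The wrist view shows the bore at (328,186), the standing pin at (135,232), and the held pin upright at (321,245). The plate fit has the right size, 140.7 x 240.8 mm. Next I measure the bore directly.

Run:
```python
from h import *
d=dict(np.load("w4.npz"));T=d["T"];K=d["mtx"];g=cv2.cvtColor(d["img"],cv2.COLOR_RGB2GRAY)
c=g[170:202,310:346];cv2.imwrite("pics/c.png",cv2.resize(d["img"][160:212,298:358,::-1],None,fx=10,fy=10,interpolation=cv2.INTER_NEAREST))
def w(u,v,h):
    r=T[:3,:3]@np.array([(u-K[0,2])/K[0,0],(v-K[1,2])/K[1,1],1]);return T[:3,3]+r*(h-T[2,3])/r[2]
for h in(40,41.1): print(w(328,186,h),w(318,186,h),w(328,176,h))
P=pts(d,T);z=P[...,2];zz=z[170:202,310:346];print(np.nanmin(zz))
m=(zz<37);v,u=np.nonzero(m);print(m.sum(),u.min()+310,u.max()+310,v.min()+170,v.max()+170)
```

```text
[549.58601767 292.33904993  40.        ] [552.04397144 282.71116556  40.        ] [539.76904415 289.77111405  40.        ]
[549.32346258 292.24786066  41.1       ] [551.7728701  282.65345223  41.1       ] [539.54062245 289.68885344  41.1       ]
6.362013604518381
230 320 336 177 193
```

View pics/c.png

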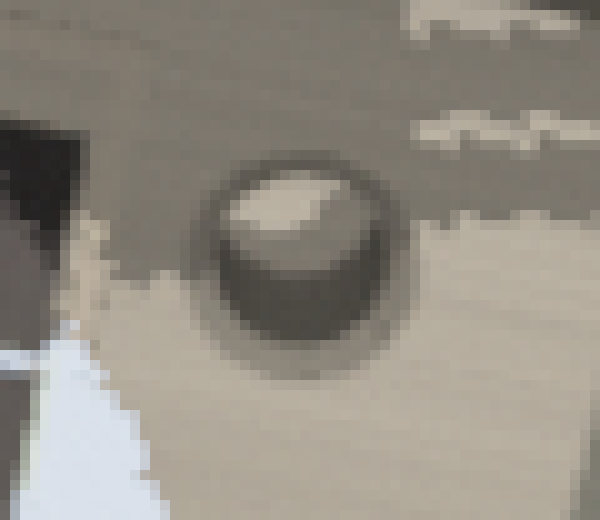

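The chamfer ring in the crop is centred at pixel (328.0,186.1), which gives the bore at (549.6,292.3). The plate fit gives (549.7,292.2), so they agree. Next I descend to about 12 mm above the mouth.

```bash
python3 -m crank '[[-1,-0.03,0.7,1,0,0,0],[-1,0,0,2.5,0,0,0],[-1,0,0,2.5,0,0,0],[-1,0,0,2,0,0,0],[-1,0,0,1,0,0,0]]' 
python3 -m crank '[[-1,0,0,1,0,0,0],[-1,0,0,0.5,0,0,0],[-1,0,0,0,0,0,0],[-1,0,0,0,0,0,0],[-1,0,0,0,0,0,0]]'
python3 - <<'E'
from plant import manip
from h import *
s,T,o=wrist(manip);print(o["ee_pos"],o["tcp_rot"],o["ft_force"]);cv2.imwrite("pics/w5.png",cv2.resize(s["img"][180:280,250:400,::-1],None,fx=4,fy=4,interpolation=cv2.INTER_NEAREST))
go(o,[549.1,292.3,98],-2.889)
E
```

```text
t: 19.92
ee_pos: [547.0, 293.1, 118.8]
tcp_rot: [-3.141, -0.005, -2.889]
ft_force: [0.0, -1.2, -2.1]
finger_gap: 0.196
t: 20.33
ee_pos: [549.5, 294.5, 108.6]
tcp_rot: [3.141, 0.002, -2.89]
ft_force: [-0.7, 0.5, -0.7]
finger_gap: 0.196
[549.53587537 294.48446334 108.63043192] [ 3.14120430e+00  2.01084052e-03 -2.88954359e+00] [-0.68335881  0.46507588 -0.65483944]
tool shift cm (start axes) [ 0.1  -0.2   1.06] turn deg [ 0.02  0.12 -0.03]
```

View pics/w5.png

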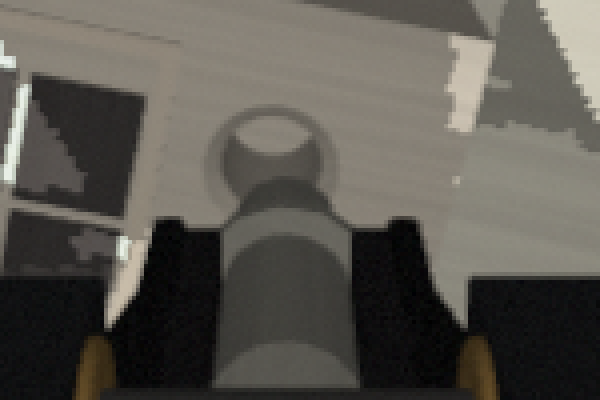

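The held pin is straight, with the bore slightly to its left at crop (272,165), which agrees with the computed -2 mm shift. Next I correct that and ease it down.

```bash
python3 -m crank '[[-1,0.1,-0.2,0.3,0,0.1,0],[-1,0,0,0.3,0,0,0],[-1,0,0,0.3,0,0,0],[-1,0,0,0.1,0,0,0],[-1,0,0,0,0,0,0]]' 
python3 -m crank '[[-1,0,0,0.15,0,0,0],[-1,0,0,0.15,0,0,0],[-1,0,0,0.1,0,0,0],[-1,0,0,0,0,0,0],[-1,0,0,0,0,0,0]]'
```

```text
t: 20.8
ee_pos: [548.1, 291.5, 96.9]
tcp_rot: [-3.141, -0.003, -2.89]
ft_force: [0.3, -0.6, -2.0]
finger_gap: 0.2
t: 21.22
ee_pos: [548.3, 291.7, 93.3]
tcp_rot: [-3.141, -0.002, -2.89]
ft_force: [-0.2, -0.1, -1.0]
finger_gap: 0.198
```

```bash
python3 -m crank '[[-1,0,0,0.1,0,0,0],[-1,0,0,0.1,0,0,0],[-1,0,0,0.1,0,0,0],[-1,0,0,0,0,0,0],[-1,0,0,0,0,0,0]]'
```

```text
t: 21.63
ee_pos: [548.3, 291.7, 90.3]
tcp_rot: [-3.141, -0.002, -2.89]
ft_force: [0.1, 0.3, -1.9]
finger_gap: 0.201
```

```bash
python3 -m crank '[[-1,0,0,0.1,0,0,0],[-1,0,0,0.1,0,0,0],[-1,0,0,0.1,0,0,0],[-1,0,0,0,0,0,0],[-1,0,0,0,0,0,0]]'
```

```text
t: 22.05
ee_pos: [548.4, 291.7, 87.3]
tcp_rot: [-3.142, -0.002, -2.89]
ft_force: [0.9, 0.4, -1.6]
finger_gap: 0.195
```

```bash
python3 -m crank '[[-1,-0.08,0.04,0.05,0,0.1,0],[-1,0,0,0.1,0,0,0],[-1,0,0,0.1,0,0,0],[-1,0,0,0.1,0,0,0],[-1,0,0,0,0,0,0]]'
```

```text
t: 22.47
ee_pos: [548.8, 292.2, 83.6]
tcp_rot: [-3.141, -0.004, -2.889]
ft_force: [0.8, 1.1, -1.9]
finger_gap: 0.193
```

```bash
python3 -m crank '[[-1,0,0,0.1,0,0,0],[-1,0,0,0.1,0,0,0],[-1,0,0,0.1,0,0,0],[-1,0,0,0,0,0,0],[-1,0,0,0,0,0,0]]'
```

```text
t: 22.88
ee_pos: [548.9, 292.3, 80.8]
tcp_rot: [-3.141, -0.004, -2.89]
ft_force: [-0.3, -0.7, -1.5]
finger_gap: 0.197
```

```bash
python3 -m crank '[[-1,0,0,0.1,0,0,0],[-1,0,0,0.1,0,0,0],[-1,0,0,0.1,0,0,0],[-1,0,0,0,0,0,0],[-1,0,0,0,0,0,0]]'
```

```text
t: 23.3
ee_pos: [548.9, 292.2, 77.8]
tcp_rot: [-3.142, -0.004, -2.89]
ft_force: [-0.3, 0.2, -1.1]
finger_gap: 0.197
```

```bash
python3 -m crank '[[-1,0,0,0.1,0,0,0],[-1,0,0,0.1,0,0,0],[-1,0,0,0.1,0,0,0],[-1,0,0,0.1,0,0,0],[-1,0,0,0,0,0,0]]'
```

```text
t: 23.72
ee_pos: [548.8, 292.2, 73.6]
tcp_rot: [-3.141, -0.004, -2.889]
ft_force: [1.2, 0.0, -1.8]
finger_gap: 0.197
```

```bash
python3 -m crank '[[-1,0,0,0.1,0,0,0],[-1,0,0,0.1,0,0,0],[-1,0,0,0.1,0,0,0],[-1,0,0,0.1,0,0,0],[-1,0,0,0,0,0,0]]'
```

```text
t: 24.13
ee_pos: [548.8, 292.2, 69.6]
tcp_rot: [-3.141, -0.004, -2.89]
ft_force: [-0.3, 0.1, -2.1]
finger_gap: 0.201
```

```bash
python3 -m crank '[[-1,0,0,0.1,0,0,0],[-1,0,0,0.05,0,0,0],[-1,0,0,0.05,0,0,0],[-1,0,0,0,0,0,0],[-1,0,0,0,0,0,0]]'
```

```text
t: 24.55
ee_pos: [548.9, 292.3, 67.9]
tcp_rot: [-3.142, -0.004, -2.89]
ft_force: [0.2, -0.9, -0.8]
finger_gap: 0.196
```

```bash
python3 -m crank '[[-1,0,0,0.05,0,0,0],[-1,0,0,0,0,0,0],[-1,0,0,0.05,0,0,0],[-1,0,0,0,0,0,0],[-1,0,0,0,0,0,0]]'
```

```text
t: 24.97
ee_pos: [548.9, 292.2, 66.9]
tcp_rot: [-3.141, -0.004, -2.89]
ft_force: [-0.0, 0.1, -1.7]
finger_gap: 0.199
```

```bash
python3 -m crank '[[-1,0,0,0.03,0,0,0],[-1,0,0,0,0,0,0],[-1,0,0,0.03,0,0,0],[-1,0,0,0,0,0,0],[-1,0,0,0,0,0,0]]'
```

```text
t: 25.38
ee_pos: [549.0, 292.3, 66.6]
tcp_rot: [-3.141, -0.003, -2.89]
ft_force: [-1.1, 0.4, 0.6]
finger_gap: 0.2
```

```bash
python3 -m crank '[[-1,0,0,0.03,0,0,0],[-1,0,0,0,0,0,0],[-1,0,0,0,0,0,0],[-1,0,0,0,0,0,0],[-1,0,0,0,0,0,0]]'
```

```text
t: 25.8
ee_pos: [549.0, 292.3, 66.5]
tcp_rot: [-3.141, -0.003, -2.89]
ft_force: [-1.1, -1.5, 6.4]
finger_gap: 0.199
```

The collar is home: the force rose to 6.4 N at TCP 66.5, where I expected 66.6. Next I release and retreat straight up.

```bash
python3 -m crank '[[-0.5,0,0,0,0,0,0],[-0.3,0,0,0,0,0,0],[0,0,0,0,0,0,0],[0.2,0,0,0,0,0,0],[0.2,0,0,0,0,0,0]]' 10
python3 -m crank '[[0.2,0,0,0,0,0,0],[0.2,0,0,0,0,0,0],[0.2,0,0,-0.5,0,0,0],[0.2,0,0,-1,0,0,0],[0.2,0,0,-2,0,0,0]]'
python3 -m crank '[[0.2,0,0,-3,0,0,0],[0.2,0,0,-3,0,0,0],[0.2,0,0,-3,0,0,0],[0.2,0,0,-2,0,0,0],[0.2,0,0,0,0,0,0]]'
python3 -m crank '[[0.2,0,0,0,0,0,0],[0.2,0,0,0,0,0,0],[0.2,0,0,0,0,0,0],[0.2,0,0,0,0,0,0],[0.2,0,0,0,0,0,0]]'
python3 lid.py
python3 - <<'E'
from plant import manip
from h import *
s,T,o=wrist(manip);cv2.imwrite("pics/w6.png",s["img"][...,::-1])
P=pts(s,T);z=P[...,2]
for c in([549.6,292.3],[637.2,119.9]):
    L=P[...,:2]-c;q=P[(np.hypot(L[...,0],L[...,1])<20)&(z>76)&(z<90)];print(len(q),np.median(q,0),cv2.minEnclosingCircle(q[:,:2].astype(np.float32)) if len(q) else 0)
    q=P[(np.hypot(L[...,0],L[...,1])<16)&(z>39)&(z<55)];print(" collar z",np.percentile(q[:,2],[10,50,90]) if len(q) else 0)
E
```

```text
t: 26.22
ee_pos: [548.9, 292.3, 65.7]
tcp_rot: [3.142, -0.004, -2.89]
ft_force: [-0.7, 0.5, 0.0]
finger_gap: 0.468
t: 26.63
ee_pos: [547.8, 291.5, 99.9]
tcp_rot: [-3.141, -0.007, -2.889]
ft_force: [-0.1, 0.1, -0.3]
finger_gap: 0.597
t: 27.05
ee_pos: [551.6, 294.5, 217.7]
tcp_rot: [3.14, 0.006, -2.889]
ft_force: [1.2, 0.7, -0.6]
finger_gap: 0.601
t: 27.47
ee_pos: [549.0, 292.1, 209.9]
tcp_rot: [-3.141, -0.006, -2.889]
ft_force: [-0.4, -0.9, -0.4]
finger_gap: 0.6
shut-lid px 78 open px 1510 inside px 1502
290 [548.09317259 292.41853534  79.7942848 ] ((548.9284057617188, 292.6952819824219), 8.830690383911133)
 collar z [40.05001323 42.54480244 45.56990625]
266 [635.22633135 121.79169873  79.73003314] ((636.19140625, 120.9426498413086), 8.764620780944824)
 collar z [40.12976894 43.88431778 51.15344176]
```

View pics/w6.png

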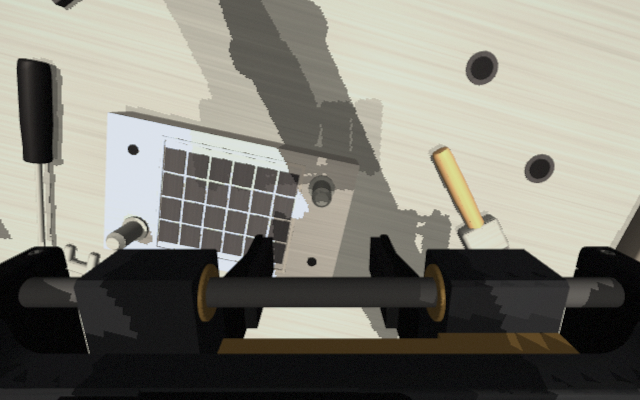

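The new pin stands at (321,190), upright and seated. Its head top is at 79.8 mm, the same as the standing pin's 79.7 mm. The lid is open and the robot is clear, so I'm handing in.

```bash
python3 -c "from plant import manip;print(manip.sign_off(), manip.observe()['t'])"
```

```text
the job is handed in; nothing more can be done
the job is handed in; nothing more can be done
```

The pin is seated in the plate's empty bore, the lid stands open, and I handed the job in at about 27.5 s. The hand-in reports no verdict.

- **Opening the case:** I felt for the thumb pad from above with the tool tilted 15° clear of the lid's sweep. Pressing about 7 mm near the pad's front edge released the catch. The measured force stayed around 7 N in all, against the 18 N limit, and the lid popped open untouched.
- **Moving the pin:** I turned the gripper half round so its camera faced away from the lid. I gripped the pin's head at 8 N, lifted it clear and eased it into the bore without measurable side force. The collar met the plate with about 6 N showing at the wrist.

**Last checks:**
- **Height:** the pin's head top reads 79.8 mm, against 79.7 mm for the pin that was already standing.
- **Position:** it sits within about 1 mm of the bore's measured centre.
- **Lid:** it still reads open in the side camera.
- **Robot:** the fingers are clear, with no contact force showing.

None of these checks failed or disagreed. I did not measure the other objects again at the end; the brush and screwdriver look unmoved in the last picture.

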